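# Third hand for a drawer pull in an assembly jig

### The job

Hang the drawer pull that has the large eye over the jig's upright post so that it lies flat on the board, then swing its handle side against the sprung round-nosed stop and press the stop about half way in (a steady push of about 7 N), so that a colleague can fasten it. Never ram the stop to its end, leave the other pull and everything else on the desk where it is, and finish while still holding the pull pressed there: do not let go.

Things in the scene. Friction and masses are not known exactly. Their poses are not given: they have to be found in the camera images.
- eye_pull: Drawer pull to use, loose, 0.15-0.31 kg, dark steel: backplate 36 (x) x 170 (y) x 8 mm with an 18 mm round through hole (the eye) near its +y end; on top a bow handle: bar 14 mm wide (x), 84 mm long (y), 33 to 47 mm above the underside, on legs 12 mm long at y = -54 and +14 mm. Origin: centre of the underside, z up. Starts flat on the desk, handle up, +y end roughly to the robot's left.
- eye (a point): centre of the large eye at the backplate's underside, 65 mm along +y from the pull's origin; axes as the pull's
- eye_pull_bar (a point): middle of the handle bar of this pull, the place to grip across its 14 mm width: 20 mm along -y and 40 mm above the pull's origin, 85 mm from the eye's centre
- plain_pull: the other drawer pull, to be left alone: same plate, same handle, same axes and origin, but only two tiny screw holes and no large eye. The two pulls lie side by side on the left and may be swapped.
- jig: Assembly jig fixed to the desk: plywood board 200 (x) x 240 (y) x 12 mm with the post and the stop on it. Origin: centre of its underside. Its +x points roughly away from the robot and is the way the stop is pressed in. The stop slides into a dark steel housing, 70 mm wide in y, 18 mm high, whose front face is 26 mm along +x from the origin.
- post_foot (a point): Foot of the upright steel post, on the board's top face (12 mm above the desk), 30 mm along -x and 65 mm along +y from the jig's origin. The post is 14 mm in diameter, 28 mm high, tapered over its last 4 mm. A pull hung on it lies with its underside on the board and swings freely about it.
- stop_nose (a point): Foremost point of the stop's round nose (radius 10 mm, top 14 mm above the board); moves with it. Free, it lies 5.5 mm along +x and 85 mm along -y (jig axes) from the post foot, so it meets the +x long edge of the hung pull's backplate beside the middle of the handle. With the stop half way in, the hung pull's axes are parallel to the jig's.
- stop (a joint): How far the stop is pressed in, m: 0 free, 0.025 hard end; a plain spring of 600 N/m (half way, 12.5 mm, takes 7.5 N). Two dark lines on the board, either side of the stop, show where the back edge of its 40 mm wide bar comes when half way in; the gap from bar to housing is then 14 mm.
- screwdriver: screwdriver lying to the right of the jig; a bystander, to be left alone
- mini_stapler: small stapler, 111 mm, lying in front of the pulls; a bystander, to be left alone
- round_tub: round tub with a lid, 74 mm across, 70 mm high, at the back; a bystander, to be left alone
- sticky_pad: block of notes 50x50x16 mm at the front edge; a bystander, to be left alone
- calculator: desk calculator 75x150x20 mm to the right of the jig; a bystander, to be left alone
- screw_jar: clear jar of small hardware, 68 mm across, 95 mm high, behind the jig; a bystander, to be left alone

How it is judged (in metres and radians):
On the way:
1. the pull with the large eye is down over the post, flat on the board, with the stop not yet pressed in (horizontal distance between eye and post_foot below 0.005 m and z of eye in the frame of post_foot between -0.004 and 0.005 m and angle between eye_pull's own z axis and vertical below 0.08 rad and value of joint stop below 0.006 m), for 0.1 s.
At the end, for the whole second after the job is handed in: The eye is over the post (within 5 mm) and the pull flat on the board (eye within 5 mm of the board, tilt under 0.08 rad); the fingers hold or push the pull so that it presses the stop in by 8 to 17 mm (about 5 to 10 N; contact force 3.5 to 12 N) and keeps still (under 20 mm/s) (horizontal distance between eye and post_foot below 0.005 m and z of eye in the frame of post_foot between -0.004 and 0.005 m and angle between eye_pull's own z axis and vertical below 0.08 rad and value of joint stop between 0.008 and 0.017 m and contact force between eye_pull and stop between 3.5 and 12 N and contact force between the fingers and eye_pull above 1 N and linear speed of eye_pull below 0.02 m/s); the arm keeps its last pose, push and grip.
It fails at once if the stop is rammed to its end (more than 23 mm in) (value of joint stop above 0.023 m).
It fails at once if the other pull is moved more than 30 mm (distance of plain_pull from where it was at the start of the episode above 0.03 m).
It fails at once if another thing on the desk is moved more than 30 mm (distance of any of screwdriver, mini_stapler, round_tub, sticky_pad, calculator, screw_jar from where it was at the start of the episode above 0.03 m).
It also fails if it takes over 43 s, if anything falls off the work surface, if the arm or the gripper's body presses on something with over 40 N, if the wrist force passes 120 N, or if a joint passes its speed limit or range.

### The arm

A 6-joint arm with a two-finger parallel gripper is mounted at the origin on a cart in front of the work surface, level with it; the furniture and walls round the work are solid. World frame = base frame: x ahead of the robot, y to its left, z up, the work surface at z = 0. Lengths are in m, angles in degrees, forces in N, time in s.
With the tool pointing down it reaches from about 0.35 to 0.875 m from the base axis. Payload 4.2 kg.
Tool frame: the origin (TCP) lies on the centre line of the jaws, within the pads' length; the fingertips stand 19 mm ahead of it and the grasp point (between the pads) is the TCP; z points along the fingers, y is the line along which they close (so a half turn about z gives the same grasp; the last joint's range is limited). The gripper opens to 87 mm and grips with 3 to 60 N. Pads are 19 mm wide; open, the fingers measure 117 mm over their backs; the gripper's body (75 mm by 190 mm) begins 51 mm behind the grasp point.
Start: joints at [89.702, 22.042, 0.453, 0, -68.411, -14.817], TCP at [0.163, 0.603, 0.242] pointing down, gripper open.
Joint ranges: [-179.83, 179.83], [-69.29, 118.12], [-61.27, 80.66], [-181.25, 117.63], [-171.15, -9.14], [-177.46, 177.46]. Speed limits (degrees/s): [159.86, 159.86, 180, 180, 180, 180].

### API

Orientations are given as a 3x3 rotation matrix whose columns are the frame's x, y, z axes.
In Python, from station import sense, capture, finish_job, search_frame, masks_of gives the robot as it stands.
- The arm moves only by the tool drive_tool, never from a script. Its argument "rows" is a list of rows, each a list of 7 numbers: the opening in per cent of the stroke, from 0 (shut) to 100 (fully open), then the shift along the world's x, y, z in mm, then the turn, a rotation vector about the world's x, y, z in rad. In form: [[fingers, dx, dy, dz, wx, wy, wz], ...]. A call has 1 to 5 rows; each row shifts and turns the commanded pose from where the row before left it; what a row does not reach is not made up. A row lasts 1/12 s, in which the tool goes at most 41.7 mm and 7.16 degrees, less where a joint would pass 70% of its speed; a pose out of reach is approached as far as the arm can. A call is refused whole if a number of a shift passes 41.7 or a number of a turn 0.125, either way. A call with a gripper value outside its range is refused whole. The fingers move at their own pace and stop on an object; the grip force is fixed at half the most. Time passes only in rows, so rows that do not move let the fingers close. It gives the time, the measured TCP pose, the force, the opening and the grip force at its end, in the units of the state.
- sense(): the state, without advancing time (a new reading comes with each control period).
- capture(name): name is "side" or "top"; returns a dict with "frame" (384x512x3 uint8, red, green, blue), "z_map" (384x512 float32, m along the optical axis (not along the pixel's ray), 0 where there is no reading), "fx", "fy", "cx", "cy" (pixels), "R" (3x3) and "t" (3): a world point X has camera coordinates R X + t. Camera axes: x right, y down, z forward; pixel columns grow to the right and rows downward; lengths in m; the calibration is good to about 2 mm. A picture is of the moment at which its call begins.
- finish_job(): hands the job in; it is judged then, once.
Trained networks look in a picture, given as the dict that the camera call returned (one of the last four; its "shot" number tells which), for a name from the list of things; names that differ only in an ending like _2 or _b are one class to them, and where a whole thing is asked for, a point or a joint stands for the part that bears it (a point fixed in the world has none). Each returns a list of dicts, best first, with "p" (0 to 1); they miss things now and then, are a little off and sometimes report something else, mostly with a low value. They report only what shows in the picture. A call takes as long as a camera call.
- search_frame(label, picture): "xy" ([column, row] in pixels, amid what is visible of it).
- masks_of(label, picture): "region" (384x512 bool, what is visible of it) and "xy" ([column, row] in pixels, amid what is visible of it).
The state is a dict: "time_s": time; "joints": joint angles; "joint_velocities": joint speeds; "effort": joint torques, N m; "tcp_pos": TCP position; "ee_rot": TCP orientation; "wrist_force": force on the tool from outside, world axes, zero at the start; "moment": the same for the moment, N m; "gripper_width": opening from 0.0 (shut) to 1.0 (fully open); "gripper_force": force on a finger pad.
Only numpy, scipy, OpenCV 4.12 (cv2) and the standard library are available. Lean on these libraries where they do the work, as an engineer would, in place of code of your own. Each camera call takes 0.05 s, during which the arm holds its last target. There are 200 camera calls.

## Working session

There is one attempt and no reset: what is moved stays moved. The work goes in short steps, Python scripts to look and compute and a tool call to move; the robot and the scene stay as the last step left them, time stands still between calls to the robot, and variables do not carry over. Pictures are saved under pics/ and viewed, at most 10 in all, crops included, and the job is handed in when it is done.

Besides the shell and the picture viewer there is one more tool, called after ">>>" as a command line: name --pt "numbers of a row" for each row, then --argument value for the rest. drive_tool: Moves the arm, as the interface text tells. Its arguments: {"type":"object","properties":{"rows":{"type":"array"}},"required":["rows"]}

```bash
mkdir -p pics
cat > h.py <<'E'
import numpy as np, cv2
from station import sense, capture, finish_job, search_frame, masks_of
def cloud(p):
    z=p["z_map"]; v,u=np.mgrid[:z.shape[0],:z.shape[1]]
    c=np.stack([(u-p["cx"])/p["fx"]*z,(v-p["cy"])/p["fy"]*z,z],-1)
    W=(c-np.array(p["t"]))@np.array(p["R"]); W[z<=0]=np.nan
    return W
def ray(p,uv,zp):
    R=np.array(p["R"]);t=np.array(p["t"]); o=-R.T@t
    d=R.T@np.array([(uv[0]-p["cx"])/p["fx"],(uv[1]-p["cy"])/p["fy"],1]); return o+d*(zp-o[2])/d[2]
def proj(p,X):
    c=np.array(p["R"])@np.array(X)+np.array(p["t"]); return c[0]/c[2]*p["fx"]+p["cx"],c[1]/c[2]*p["fy"]+p["cy"]
E
python3 - <<'E'
from h import *
s=sense(); print(s["time_s"],s["tcp_pos"],s["ee_rot"],s["gripper_width"])
for n in ("top","side"):
    p=capture(n); cv2.imwrite(f"pics/{n}0.png",p["frame"][:,:,::-1]); W=cloud(p)
    R=np.array(p["R"]);print(n,-R.T@np.array(p["t"]),R.tolist(),p["fx"])
    for l in ("eye_pull","plain_pull","jig","stop","screw_jar","mini_stapler"):
        for d in masks_of(l,p)[:2]:
            m=d["region"]; q=W[m]; print(l,round(d["p"],2),np.round(d["xy"]),m.sum(),np.round(np.nanmin(q,0),3),np.round(np.nanmax(q,0),3))
    for l in ("eye","eye_pull_bar","stop_nose","post_foot"):
        for d in search_frame(l,p)[:2]: print(l,d)
E
```

```text
0.0 [0.16279076 0.60285321 0.24048331] [[ 9.65363662e-01 -2.60907612e-01 -4.68072127e-04]
 [-2.60908015e-01 -9.65361406e-01 -2.08896337e-03]
 [ 9.31676758e-05  2.13873309e-03 -9.99997709e-01]] 1.0055821667814062
top [ 0.46992723 -0.05266873  1.54263062] [[0.028038093110885197, -0.9995665828978187, 0.008972830583675059], [-0.9976024585306954, -0.02854890944378649, -0.06304200586182869], [0.06327084690612016, -0.007183740220002727, -0.9979705375451893]] 475.2954632418778
eye_pull 0.82 [168. 171.] 593 [ 0.551  0.136 -0.008] [0.625 0.304 0.053]
plain_pull 0.68 [156. 219.] 638 [ 0.412  0.162 -0.009] [0.458 0.335 0.055]
jig 0.71 [159. 221.] 559 [ 0.416  0.162 -0.003] [0.462 0.331 0.055]
jig 0.67 [277. 197.] 4514 [ 0.41  -0.268 -0.003] [ 0.638 -0.006  0.046]
stop 0.3 [167. 172.] 616 [ 0.551  0.136 -0.01 ] [0.625 0.305 0.053]
screw_jar 0.88 [250. 124.] 436 [ 0.706 -0.063 -0.002] [ 0.773 -0.001  0.104]
mini_stapler 0.88 [171. 247.] 351 [ 0.291  0.177 -0.008] [0.403 0.218 0.042]
mini_stapler 0.46 [169. 170.] 598 [ 0.549  0.136 -0.008] [0.627 0.305 0.053]
eye {'xy': [159.9, 219.0], 'p': 0.63}
e
[... 534 characters left out ...]
46 0.323 0.049]
eye_pull 0.63 [272. 224.] 4472 [ 0.409 -0.273 -0.001] [ 0.649 -0.     0.042]
plain_pull 0.97 [191. 163.] 410 [ 0.416  0.157 -0.003] [0.475 0.351 0.049]
jig 0.82 [270. 223.] 4492 [ 0.409 -0.273 -0.001] [ 0.652 -0.006  0.042]
stop 0.65 [274. 216.] 150 [ 0.505 -0.18   0.011] [ 0.555 -0.125  0.028]
stop 0.61 [290. 322.] 706 [ 0.34  -0.477 -0.002] [ 0.504 -0.36   0.029]
screw_jar 0.68 [312. 166.] 666 [ 0.708 -0.068 -0.001] [0.816 0.065 0.098]
mini_stapler 0.67 [165. 177.] 421 [0.296 0.174 0.   ] [0.406 0.215 0.038]
eye {'xy': [233.0, 153.7], 'p': 0.77}
stop_nose {'xy': [291.8, 320.1], 'p': 0.7}
stop_nose {'xy': [274.9, 217.4], 'p': 0.56}
post_foot {'xy': [273.0, 221.4], 'p': 0.83}
```

```bash
python3 -c "
import cv2
for n in ('top','side'):
    cv2.imwrite(f'pics/{n}0b.png',cv2.resize(cv2.imread(f'pics/{n}0.png'),(800,600),interpolation=cv2.INTER_CUBIC))"
```

```text
(no output)
```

View pics/top0b.png

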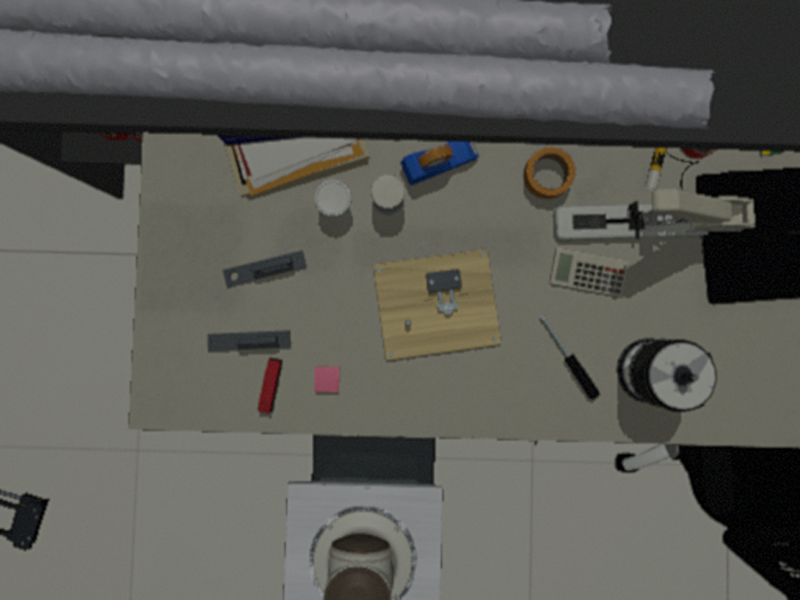

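View pics/side0b.png

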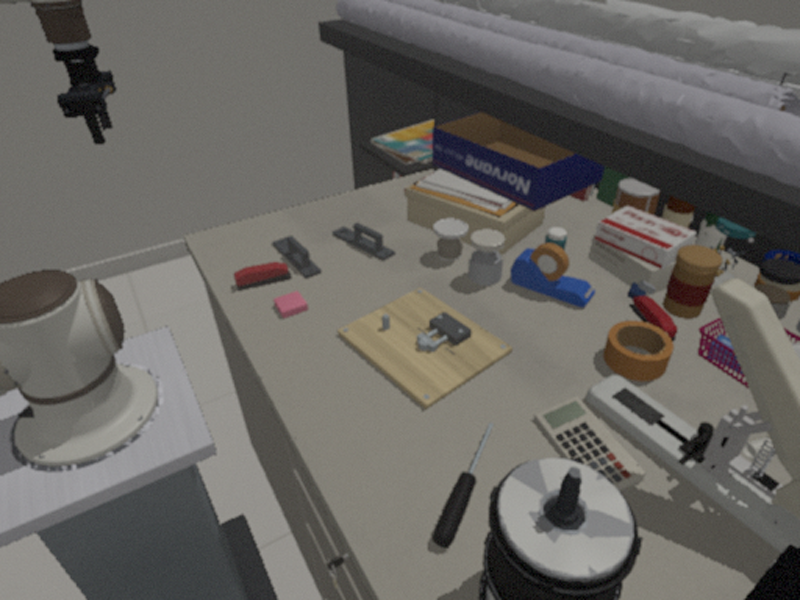

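The pull with the large eye is the far one, with the eye visible at (235,275) in the top picture. The plain pull is the nearer one at (250,342). The post is at (407,325), and the stop and housing are around (445,290). Next I rectify the top view onto planes for precise fits.

```bash
cat >> h.py <<'E'
def rect(p,img,x0,x1,y0,y1,z,s=0.0005):
    # rows: x decreasing, cols: y decreasing (like the top view)
    n=lambda a,b:int(round((b-a)/s))
    xs=x1-(np.arange(n(x0,x1))+.5)*s; ys=y1-(np.arange(n(y0,y1))+.5)*s
    X,Y=np.meshgrid(xs,ys,indexing='ij'); P=np.stack([X,Y,np.full_like(X,z)],-1)
    c=P@np.array(p["R"]).T+np.array(p["t"])
    u=c[...,0]/c[...,2]*p["fx"]+p["cx"]; v=c[...,1]/c[...,2]*p["fy"]+p["cy"]
    return cv2.remap(img,u.astype(np.float32),v.astype(np.float32),cv2.INTER_CUBIC)
def avg(n,k=5):
    ps=[capture(n) for _ in range(k)]; return ps[-1],np.clip(np.mean([q["frame"].astype(np.float32) for q in ps],0),0,255)
E
python3 - <<'E'
from h import *
p,f=avg("top"); np.save("top_f.npy",f); 
import pickle; pickle.dump(p,open("top_p.pkl","wb"))
g=f.mean(-1).astype(np.float32)
m=masks_of("eye_pull",p)[0]["region"]
def fit(mask,z):
    c=cv2.findContours(mask.astype(np.uint8),cv2.RETR_EXTERNAL,cv2.CHAIN_APPROX_NONE)[0]
    c=max(c,key=cv2.contourArea)[:,0]
    w=np.array([ray(p,q,z)[:2] for q in c]).astype(np.float32)*1000
    return cv2.minAreaRect(w)
print("pull",fit(m,0.008))
for d in masks_of("jig",p):
    print("jig",d["p"],fit(d["region"],0.012))
a=rect(p,f,.53,.65,.12,.32,.008,.0005)   # 240x400
b=rect(p,f,.39,.66,-.28,0.0,.012,.0007)  # 386x400
im=np.vstack([a,b]); im=cv2.convertScaleAbs(im,alpha=1.6)
cv2.imwrite("pics/r0.png",cv2.resize(im[:,:,::-1],None,fx=.95,fy=.95)); print(im.shape)
E
```

```text
pull ((587.2334594726562, 222.0904541015625), (37.843875885009766, 169.49781799316406), 15.769766807556152)
jig 0.72 ((523.40673828125, -137.82333374023438), (201.23646545410156, 244.15774536132812), 8.680580139160156)
(626, 400, 3)
```

View pics/r0.png

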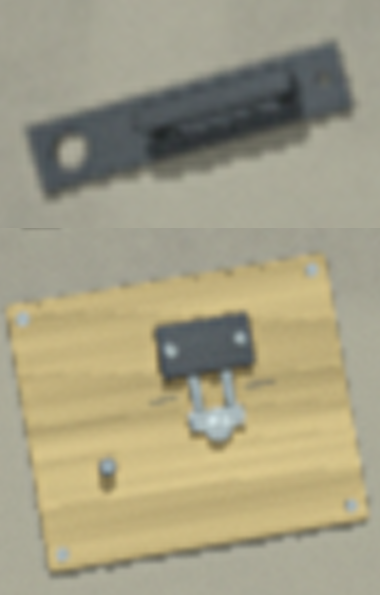

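>>> drive_tool --pt "50 28.6 -26.7 0 0 0 -0.0688" --pt "50 28.6 -26.7 0 0 0 -0.0688" --pt "50 28.6 -26.7 0 0 0 -0.0688" --pt "50 28.6 -26.7 0 0 0 -0.0688" --pt "50 28.6 -26.7 0 0 0 -0.0688"

```text
time_s: 1.87
tcp_pos: [0.3069, 0.4685, 0.2418]
ee_rot: [[0.819, -0.573, 0.0], [-0.573, -0.819, 0.0], [0.0, -0.0, -1.0]]
wrist_force: [0.5, 0.0, -0.5]
gripper_width: 0.71
gripper_force: 0.0
```

>>> drive_tool --pt "50 28.6 -26.7 -10 0 0 -0.0688" --pt "50 28.6 -26.7 -10 0 0 -0.0688" --pt "50 28.6 -26.7 -10 0 0 -0.0688" --pt "50 28.6 -26.7 -10 0 0 -0.0688" --pt "50 28.6 -26.7 -10 0 0 -0.0688"

```text
time_s: 2.28
tcp_pos: [0.4501, 0.335, 0.1915]
ee_rot: [[0.578, -0.816, 0.001], [-0.816, -0.578, 0.001], [-0.0, -0.001, -1.0]]
wrist_force: [0.5, 0.0, 0.5]
gripper_width: 0.506
gripper_force: 0.0
```

>>> drive_tool --pt "50 28.6 -26.7 -12 0 0 -0.0688" --pt "50 28.6 -26.7 -12 0 0 -0.0688" --pt "50 28.6 -26.7 -12 0 0 -0.0688" --pt "50 28.6 -26.7 -12 0 0 -0.0688" --pt "50 28.6 -26.7 -12 0 0 -0.0688"

```text
time_s: 2.7
tcp_pos: [0.5933, 0.2014, 0.1312]
ee_rot: [[0.268, -0.963, 0.0], [-0.963, -0.268, 0.0], [-0.0, -0.0, -1.0]]
wrist_force: [1.4, 1.9, 0.3]
gripper_width: 0.5
gripper_force: 0.0
```

>>> drive_tool --pt "50 0 0 0 0 0 0" --pt "50 0 0 0 0 0 0"

```text
time_s: 2.87
tcp_pos: [0.5927, 0.2007, 0.1301]
ee_rot: [[0.268, -0.963, -0.002], [-0.963, -0.268, -0.001], [0.001, 0.002, -1.0]]
wrist_force: [1.2, 0.2, -0.5]
gripper_width: 0.502
gripper_force: 0.0
```

>>> drive_tool --pt "50 0 2 -30 0 0 0.003" --pt "50 0 0 -30 0 0 0" --pt "50 0 0 -29 0 0 0" --pt "50 0 0 0 0 0 0" --pt "0 0 0 0 0 0 0"

```text
time_s: 3.28
tcp_pos: [0.591, 0.2054, 0.0422]
ee_rot: [[0.277, -0.961, -0.002], [-0.961, -0.277, -0.002], [0.001, 0.002, -1.0]]
wrist_force: [0.3, 1.3, 0.6]
gripper_width: 0.475
gripper_force: 0.0
```

>>> drive_tool --pt "0 0 0 0 0 0 0" --pt "0 0 0 0 0 0 0" --pt "0 0 0 0 0 0 0" --pt "0 0 0 0 0 0 0" --pt "0 0 0 0 0 0 0"

```text
time_s: 3.7
tcp_pos: [0.5929, 0.2054, 0.044]
ee_rot: [[0.275, -0.962, 0.003], [-0.962, -0.275, 0.002], [-0.001, -0.003, -1.0]]
wrist_force: [1.7, 1.1, 2.1]
gripper_width: 0.157
gripper_force: 29.8
```

>>> drive_tool --pt "0 0 0 15 0 0 0" --pt "0 0 0 25 0 0 0" --pt "0 -6 -18 25 0 0 -0.02" --pt "0 -12 -36.6 0 0 0 -0.0405" --pt "0 -12 -36.6 0 0 0 -0.0405"

```text
time_s: 4.12
tcp_pos: [0.5625, 0.114, 0.1092]
ee_rot: [[0.176, -0.984, 0.003], [-0.984, -0.176, 0.002], [-0.001, -0.004, -1.0]]
wrist_force: [0.3, -1.2, -3.1]
gripper_width: 0.156
gripper_force: 29.8
```

>>> drive_tool --pt "0 -12 -36.6 0 0 0 -0.0405" --pt "0 -12 -36.6 0 0 0 -0.0405" --pt "0 -12 -36.6 0 0 0 -0.0405" --pt "0 -12 -36.6 0 0 0 -0.0405" --pt "0 -12 -36.6 0 0 0 -0.0405"

```text
time_s: 4.53
tcp_pos: [0.5006, -0.0709, 0.1076]
ee_rot: [[-0.027, -1.0, -0.0], [-1.0, 0.027, 0.0], [-0.0, 0.0, -1.0]]
wrist_force: [0.3, -0.8, -2.3]
gripper_width: 0.157
gripper_force: 29.8
```

>>> drive_tool --pt "0 -12 -36.6 0 0 0 -0.0405" --pt "0 -12 -36.6 0 0 0 -0.0405" --pt "0 -6 -18 0 0 0 -0.02" --pt "0 0 0 0 0 0 0" --pt "0 0 0 0 0 0 0"

```text
time_s: 4.95
tcp_pos: [0.4712, -0.1615, 0.1075]
ee_rot: [[-0.129, -0.992, -0.0], [-0.992, 0.129, 0.0], [-0.0, 0.0, -1.0]]
wrist_force: [-0.0, -0.5, -2.0]
gripper_width: 0.163
gripper_force: 29.8
```

```bash
cat > look.py <<'E'
from h import *
import sys
k=sys.argv[1]; z=float(sys.argv[2])
s=sense(); print(s["time_s"],s["tcp_pos"],s["wrist_force"],s["moment"],s["gripper_width"])
R=s["ee_rot"]; print("tilt",R[0][2],R[1][2],"yaw",np.degrees(np.arctan2(-R[1][1],-R[0][1])))
p,f=avg("top"); q,g=avg("side")
a=rect(p,f,.40,.58,-.28,0.0,z,.0007)
a=cv2.resize(a,(600,386))
# side crop
u,v=proj(q,[.48,-.1,.03]); u,v=int(u),int(v)
b=cv2.resize(g[v-40:v+30,u-75:u+75],(450,210),interpolation=cv2.INTER_CUBIC)
o=np.zeros((596,600,3)); o[:386]=a; o[386:,:450]=b
cv2.imwrite(f"pics/{k}.png",cv2.convertScaleAbs(o[:,:,::-1],alpha=1.6))
np.save(f"{k}.npy",f)
import pickle; pickle.dump(p,open(f"{k}.pkl","wb")); pickle.dump((q,g),open(f"{k}s.pkl","wb"))
E
python3 look.py c1 0.06
```

```text
4.95 [ 0.4711821  -0.16151528  0.10752679] [-0.02774634 -0.49802301 -2.03276913] [ 0.13775332 -0.10159567  0.02222581] 0.16256121179125566
tilt -0.00026183776998174146 0.00024452141840227445 yaw -7.400120163140337
```

View pics/c1.png

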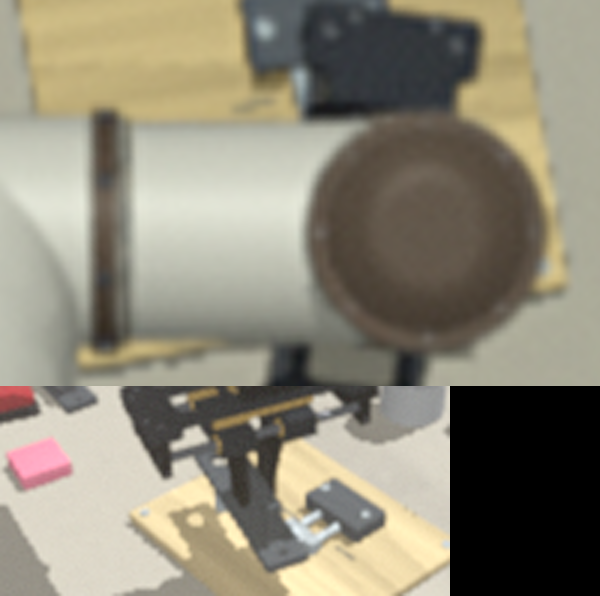

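```bash
cat > m.py <<'E'
from h import *
import pickle
p=pickle.load(open("top_p.pkl","rb")); f=np.load("top_f.npy").astype(np.float32)
S=.0005
def blob(mask,x1,y1,near=None,big=True):
    n,l,st,c=cv2.connectedComponentsWithStats(mask.astype(np.uint8))
    r=[(st[i,4],x1-(c[i,1]+.5)*S,y1-(c[i,0]+.5)*S) for i in range(1,n)]
    return r,l,st,c
# pull plate outline
a=rect(p,f,.53,.65,.12,.32,.008,S).mean(-1)
print("levels",np.percentile(a,[2,50,98]))
bg=np.percentile(a,80)
for th in (.6,.7,.8):
    mk=(a<th*bg).astype(np.uint8)
    cs,h=cv2.findContours(mk,cv2.RETR_CCOMP,cv2.CHAIN_APPROX_NONE)
    i=max(range(len(cs)),key=lambda j:cv2.contourArea(cs[j])); c=cs[i]
    w=np.stack([.65-(c[:,0,1]+.5)*S,.32-(c[:,0,0]+.5)*S],-1).astype(np.float32)*1000
    print(th,cv2.minAreaRect(w))
    for j in range(len(cs)):
        if h[0][j][3]==i and cv2.contourArea(cs[j])>60:
            M=cv2.moments(cs[j]); print("  hole",M["m00"]*S*S*1e6,650-(M["m01"]/M["m00"]+.5)*.5,320-(M["m10"]/M["m00"]+.5)*.5)
# jig board by saturation
hs=rect(p,f,.38,.67,-.30,0.02,.012,S); sat=hs.max(-1)-hs.min(-1)
for th in (30,40,50):
    mk=(sat>th).astype(np.uint8); cs,_=cv2.findContours(mk,cv2.RETR_EXTERNAL,cv2.CHAIN_APPROX_NONE)
    c=max(cs,key=cv2.contourArea); w=np.stack([.67-(c[:,0,1]+.5)*S,.02-(c[:,0,0]+.5)*S],-1).astype(np.float32)*1000
    print("jig",th,cv2.minAreaRect(w))
# post top: low saturation blob near (.484,-.079) on plane z=.040
hs=rect(p,f,.46,.505,-.10,-.06,.040,S); sat=hs.max(-1)-hs.min(-1); br=hs.mean(-1)
print("sat",np.percentile(sat,[1,50]))
lo,med=np.percentile(sat,1),np.median(sat)
wt=np.clip((med*.75-sat),0,None)
ys,xs=np.nonzero(sat<med*.6)
print("post blob x",505-(ys.min())*.5,505-(ys.max()+1)*.5,"y",-60-xs.min()*.5,-60-(xs.max()+1)*.5)
cv2.imwrite("pics/post.png",cv2.convertScaleAbs(cv2.resize(hs,None,fx=5,fy=5)[:,:,::-1],alpha=1.6))
# side overlay
q,g=pickle.load(open("c1s.pkl","rb")); g=g.astype(np.float32)
K=5; u,v=proj(q,[.48,-.1,.03]); u0,v0=int(u)-70,int(v)-45
im=cv2.convertScaleAbs(cv2.resize(g[v0:v0+90,u0:u0+140],None,fx=K,fy=K,interpolation=cv2.INTER_CUBIC)[:,:,::-1],alpha=1.6)
def P(X): 
    a,b=proj(q,X); return (int((a-u0+.5)*K),int((b-v0+.5)*K))
def poly(o,yaw,pts,col):
    c,s=np.cos(yaw),np.sin(yaw)
    L=[P([o[0]+c*x-s*y,o[1]+s*x+c*y,o[2]+z]) for x,y,z in pts]
    cv2.polylines(im,[np.array(L)],True,col,1)
yw=np.radians(-7.4); tcp=np.array([.4712,-.1615,.1075])
o=tcp+np.array([-np.sin(yw)*.0176,np.cos(yw)*.0176,-.043]); 
for zz in (0,.008): poly(o,yw,[(-.018,-.085,zz),(.018,-.085,zz),(.018,.085,zz),(-.018,.085,zz)],(0,255,0))
circ=lambda x,y,z,r:[(x+r*np.cos(t),y+r*np.sin(t),z) for t in np.linspace(0,6.28,24)]
poly(o,yw,circ(0,.065,.008,.009),(0,255,0))
jy=np.radians(8.68); j=[.5234,-.1378,0]
poly(j,jy,[(-.1,-.12,.012),(.1,-.12,.012),(.1,.12,.012),(-.1,.12,.012)],(0,0,255))
for z in (.012,.040): poly(j,jy,circ(-.03,.065,z,.007),(0,0,255))
cv2.imwrite("pics/ov1.png",im)
E
python3 m.py
```

```text
levels [ 33.8585331   97.60842514 103.66093216]
0.6 ((585.6041259765625, 219.5753173828125), (38.247169494628906, 167.01475524902344), 15.47525691986084)
  hole 281.875 569.4748337028825 281.68266814486327
0.7 ((583.3324584960938, 218.71446228027344), (45.85504150390625, 170.05677795410156), 15.547940254211426)
  hole 212.0 569.6280463836479 281.8054245283019
0.8 ((583.2012939453125, 218.67495727539062), (48.7409553527832, 172.5159912109375), 15.572545051574707)
  hole 155.875 569.6984095161722 281.95395616145413
jig 30 ((524.15185546875, -138.16616821289062), (199.33876037597656, 239.2074432373047), 9.4844970703125)
jig 40 ((524.0055541992188, -138.2569580078125), (196.19589233398438, 236.55368041992188), 9.39687728881836)Traceback (most recent call last):
  File "m.py", line 26, in <module>
    c=max(cs,key=cv2.contourArea); w=np.stack([.67-(c[:,0,1]+.5)*S,.02-(c[:,0,0]+.5)*S],-1).astype(np.float32)*1000
ValueError: max() iterable argument is empty
```

```bash
sed -i 's/for th in (30,40,50)/for th in (25,30,35)/; s/0176/0150/g; s/8.68/9.45/; s/\[.5234,-.1378,0\]/[.5241,-.1382,0]/' m.py; python3 m.py | tail -6
```

```text
hole 155.875 569.6984095161722 281.95395616145413
jig 25 ((524.098388671875, -138.09217834472656), (200.73585510253906, 240.52215576171875), 9.484495162963867)
jig 30 ((524.15185546875, -138.16616821289062), (199.33876037597656, 239.2074432373047), 9.4844970703125)
jig 35 ((524.0338134765625, -138.20269775390625), (197.85415649414062, 237.88531494140625), 9.462322235107422)
sat [ 4.67566193 45.3555069 ]
post blob x 491.0 475.0 y -72.0 -86.0
```

View pics/ov1.png

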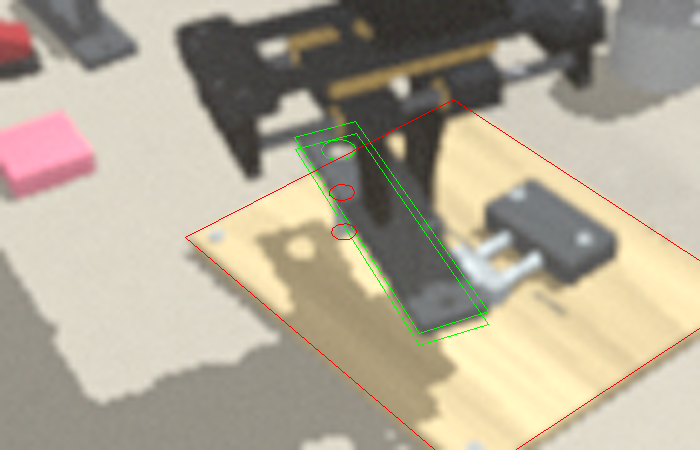

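```bash
cat > tilt.py <<'E'
from h import *
from scipy.optimize import least_squares
s=sense(); R=np.array(s["ee_rot"]); tcp=np.array(s["tcp_pos"]); D=float(__import__("sys").argv[1])
yw=np.arctan2(-R[1,1],-R[0,1]); ux=np.array([np.cos(yw),np.sin(yw)]); uy=np.array([-ux[1],ux[0]])
Ws=[]
for _ in range(8):
    q=capture("side"); W=cloud(q); Ws.append(W); fr=q["frame"].astype(float)
W=np.nanmean(Ws,0); d=W[...,:2]-tcp[:2]; X=d@ux; Y=d@uy-(D-.065)  # pull coords
h=W[...,2]-(tcp[2]-.042)
ok=(np.abs(X)<.025)&(np.abs(Y)<.095)&(h>-.012)&(h<.022)
x,y,z=X[ok],Y[ok],h[ok]
print("n",ok.sum(),"Y range",np.percentile(y,[1,99])*1e3,"X range",np.percentile(x,[1,99])*1e3)
core=(np.abs(x)<.014)&(np.abs(y)<.08)
A=np.c_[np.ones(core.sum()),x[core],y[core]]
f=least_squares(lambda a:(A@a-z[core]),[.008,0,0],loss="soft_l1",f_scale=.002).x
print("plane top z at origin rel (expect 8)",f[0]*1e3,"slope x,y",f[1:], "res",np.std(A@f-z[core])*1e3)
for a in np.arange(-.095,.095,.01):
    k=(y>=a)&(y<a+.01)&(np.abs(x)<.015)
    if k.sum(): print(round(a*1e3),k.sum(),np.round(np.median(z[k])*1e3,1),end=" | ")
E
python3 tilt.py 0.080
```

```text
n 447 Y range [-84.9807504  74.7255349] X range [-15.84548575  19.49515366]
plane top z at origin rel (expect 8) 6.1119153709508 slope x,y [ 0.01725008 -0.00928932] res 3.3228301969505365
-95 3 6.5 | -85 57 5.8 | -75 37 6.1 | -65 56 7.1 | -55 18 6.3 | -45 16 6.0 | -35 20 6.1 | -25 24 6.0 | -15 21 6.0 | -5 10 5.8 | 5 8 5.9 | 15 10 5.9 | 25 13 5.9 | 35 13 5.9 | 45 18 5.8 | 55 8 6.0 | 65 20 5.3 | 75 2 6.0 |
```

>>> drive_tool --pt "0 2.1 3.2 -5 0 0 0" --pt "0 0 0 -7 0 0 0" --pt "0 0 0 -6 0 0 0" --pt "0 0 0 0 0 0 0" --pt "0 0 0 0 0 0 0"

```text
time_s: 6.27
tcp_pos: [0.4735, -0.1573, 0.0887]
ee_rot: [[-0.126, -0.992, -0.002], [-0.992, 0.126, -0.0], [0.0, 0.002, -1.0]]
wrist_force: [-0.2, 0.6, -1.1]
gripper_width: 0.161
gripper_force: 29.8
```

```bash
cat > ov.py <<'E'
from h import *
import sys
k=sys.argv[1]; D=float(sys.argv[2])
s=sense(); R=np.array(s["ee_rot"]); tcp=np.array(s["tcp_pos"]); print(s["time_s"],tcp,s["wrist_force"],s["moment"])
q,g=avg("side",8); g=g.astype(np.float32)
K=8; u,v=proj(q,[.48,-.11,.03]); u0,v0=int(u)-45,int(v)-32
im=cv2.convertScaleAbs(cv2.resize(g[v0:v0+70,u0:u0+90],None,fx=K,fy=K,interpolation=cv2.INTER_CUBIC)[:,:,::-1],alpha=1.7)
def P(X):
    a,b=proj(q,X); return (int((a-u0+.5)*K),int((b-v0+.5)*K))
def poly(o,yaw,pts,col,closed=True):
    c,s=np.cos(yaw),np.sin(yaw)
    cv2.polylines(im,[np.array([P([o[0]+c*x-s*y,o[1]+s*x+c*y,o[2]+z]) for x,y,z in pts])],closed,col,1)
yw=np.arctan2(-R[1,1],-R[0,1]); e=D-.065; print("yaw",np.degrees(yw))
o=tcp+np.array([-np.sin(yw)*e,np.cos(yw)*e,-.044])
poly(o,yw,[(-.018,-.085,.008),(.018,-.085,.008),(.018,.085,.008),(-.018,.085,.008)],(0,255,0))
circ=lambda x,y,z,r:[(x+r*np.cos(t),y+r*np.sin(t),z) for t in np.linspace(0,6.28,24)]
poly(o,yw,circ(0,.065,.008,.009),(0,255,0))
j=[.5241,-.1382,0]
for z in (.012,.040): poly(j,np.radians(9.45),circ(-.03,.065,z,.007),(0,0,255))
cv2.imwrite(f"pics/{k}.png",im)
E
python3 ov.py ov2 0.080
```

```text
6.2667 [ 0.47352329 -0.15732464  0.08872956] [-0.2314049   0.58582801 -1.06193777] [ 0.03799143 -0.04699556 -0.03214786]
yaw -7.245140568491347
```

View pics/ov2.png

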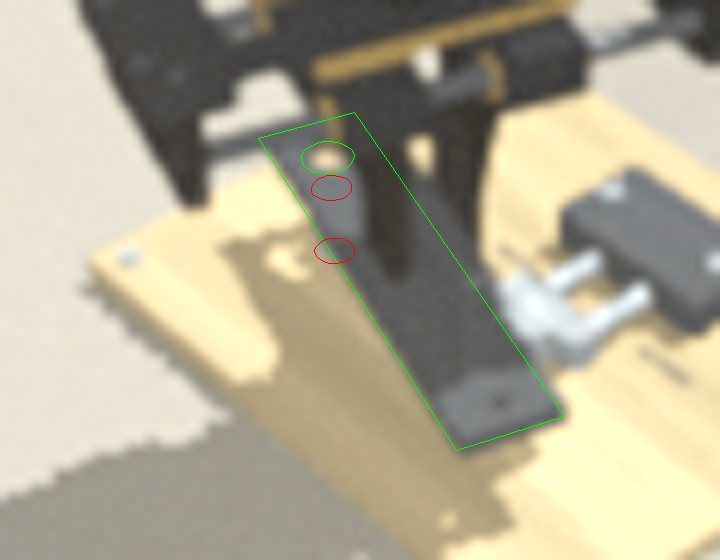

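The overlay agrees with the picture: the eye is at (327,158) and the plate edges match. I'm lowering now.

>>> drive_tool --pt "0 0 -0.7 -3 0 0 0" --pt "0 0 0 -3 0 0 0" --pt "0 0 0 -3 0 0 0" --pt "0 0 0 -2 0 0 0" --pt "0 0 0 0 0 0 0"

```text
time_s: 7.08
tcp_pos: [0.4735, -0.158, 0.0778]
ee_rot: [[-0.126, -0.992, -0.002], [-0.992, 0.126, 0.0], [0.0, 0.002, -1.0]]
wrist_force: [0.5, 0.7, -1.7]
gripper_width: 0.155
gripper_force: 29.8
```

>>> drive_tool --pt "0 0 0 -4 0 0 0" --pt "0 0 0 -5 0 0 0" --pt "0 0 0 -5 0 0 0" --pt "0 0 0 -4 0 0 0" --pt "0 0 0 0 0 0 0"

```text
time_s: 7.5
tcp_pos: [0.4732, -0.158, 0.0594]
ee_rot: [[-0.126, -0.992, -0.002], [-0.992, 0.126, 0.0], [0.0, 0.002, -1.0]]
wrist_force: [-0.4, -0.0, -1.9]
gripper_width: 0.159
gripper_force: 29.8
```

>>> drive_tool --pt "0 0 0 -1.5 0 0 0" --pt "0 0 0 0 0 0 0"

```text
time_s: 7.67
tcp_pos: [0.474, -0.158, 0.0588]
ee_rot: [[-0.126, -0.992, -0.0], [-0.992, 0.126, -0.0], [0.0, 0.0, -1.0]]
wrist_force: [0.2, 0.5, -2.2]
gripper_width: 0.159
gripper_force: 29.8
```

>>> drive_tool --pt "0 0 0 -1 0 0 0" --pt "0 0 0 -1 0 0 0" --pt "0 0 0 0 0 0 0"

```text
time_s: 7.92
tcp_pos: [0.474, -0.158, 0.057]
ee_rot: [[-0.126, -0.992, -0.0], [-0.992, 0.126, 0.0], [-0.0, 0.0, -1.0]]
wrist_force: [0.4, -0.4, -1.7]
gripper_width: 0.16
gripper_force: 29.8
```

```bash
python3 ov.py ov3 0.080; python3 tilt.py 0.080
```

```text
7.9167 [ 0.47397801 -0.15804492  0.05700596] [ 0.37800999 -0.3923585  -1.71029887] [ 0.09260629 -0.04929116 -0.0393184 ]
yaw -7.255722391677725
n 641 Y range [-94.17584547  82.49223316] X range [-24.55011819  20.79993506]
plane top z at origin rel (expect 8) 6.211748033567521 slope x,y [ 0.03385063 -0.00449176] res 2.7855638903056756
-95 36 -3.4 | -85 64 5.6 | -75 34 6.1 | -65 53 6.9 | -55 16 5.8 | -45 17 5.8 | -35 18 6.0 | -25 21 5.9 | -15 16 6.0 | -5 8 5.8 | 5 8 5.9 | 15 10 5.8 | 25 12 5.8 | 35 16 5.9 | 45 14 5.7 | 55 12 5.7 | 65 1 5.2 | 75 7 5.7 |
```

View pics/ov3.png

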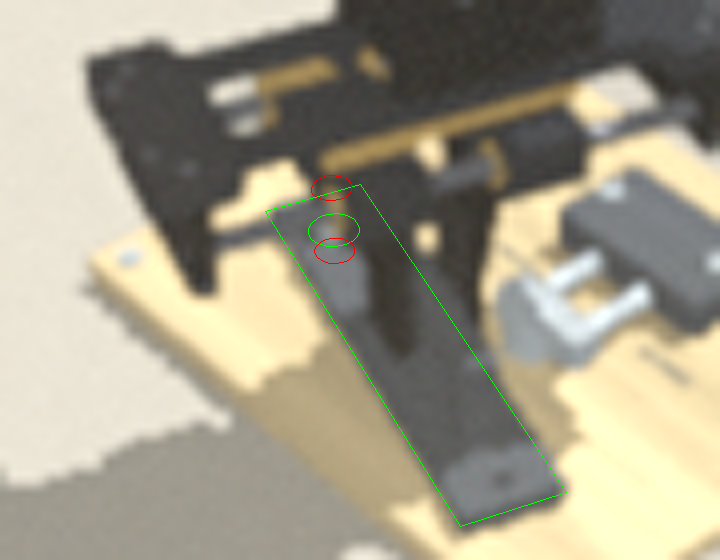

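The pull is over the post, with the post filling the eye at (330,230). The last millimetres remain.

>>> drive_tool --pt "0 0 0 -1 0 0 0" --pt "0 0 0 -0.5 0 0 0" --pt "0 0 0 0 0 0 0"

```text
time_s: 8.97
tcp_pos: [0.4742, -0.1581, 0.0559]
ee_rot: [[-0.126, -0.992, 0.0], [-0.992, 0.126, -0.0], [0.0, -0.0, -1.0]]
wrist_force: [-0.4, -0.2, 1.1]
gripper_width: 0.163
gripper_force: 29.8
```

>>> drive_tool --pt "0 0 0 0 0 0 0" --pt "0 3.4 -0.3 0 0 0 0.042" --pt "0 3.4 -0.2 0 0 0 0.042" --pt "0 3.4 -0.1 0 0 0 0.042" --pt "0 0 0 0 0 0 0"

```text
time_s: 9.38
tcp_pos: [0.4839, -0.1587, 0.0557]
ee_rot: [[0.001, -1.0, -0.002], [-1.0, -0.001, -0.0], [0.0, 0.002, -1.0]]
wrist_force: [-1.8, 0.4, 4.1]
gripper_width: 0.154
gripper_force: 29.8
```

>>> drive_tool --pt "0 0 0 0 0 0 0"

```text
time_s: 9.47
tcp_pos: [0.4839, -0.1587, 0.0557]
ee_rot: [[-0.001, -1.0, -0.001], [-1.0, 0.001, -0.0], [0.0, 0.001, -1.0]]
wrist_force: [-2.5, -0.2, 3.6]
gripper_width: 0.157
gripper_force: 29.8
```

>>> drive_tool --pt "0 2.3 0.1 0.3 0 0 0.029" --pt "0 2.3 0.1 0 0 0 0.029" --pt "0 2.3 0.2 0 0 0 0.029" --pt "0 2.3 0.2 0 0 0 0.029" --pt "0 0 0 0 0 0 0"

```text
time_s: 9.88
tcp_pos: [0.4913, -0.1583, 0.0556]
ee_rot: [[0.114, -0.993, -0.005], [-0.993, -0.114, -0.0], [-0.0, 0.005, -1.0]]
wrist_force: [-4.8, -1.4, 4.5]
gripper_width: 0.155
gripper_force: 29.9
```

>>> drive_tool --pt "0 0 0 0 0 0 0"

```text
time_s: 9.97
tcp_pos: [0.4913, -0.1584, 0.0556]
ee_rot: [[0.113, -0.994, -0.004], [-0.994, -0.113, -0.0], [-0.0, 0.004, -1.0]]
wrist_force: [-4.9, -1.9, 4.9]
gripper_width: 0.157
gripper_force: 29.9
```

>>> drive_tool --pt "0 1.6 0.2 0.2 0 0 0.017" --pt "0 1.6 0.2 0.2 0 0 0.017" --pt "0 1.6 0.2 0 0 0 0.017" --pt "0 0 0 0 0 0 0" --pt "0 0 0 0 0 0 0"

```text
time_s: 10.38
tcp_pos: [0.4951, -0.1581, 0.0556]
ee_rot: [[0.163, -0.987, -0.007], [-0.987, -0.163, -0.0], [-0.001, 0.007, -1.0]]
wrist_force: [-6.5, -3.1, 4.7]
gripper_width: 0.156
gripper_force: 29.9
```

```bash
python3 ov.py ov4 0.080; python3 tilt.py 0.080|tail -8
python3 - <<'E'
from h import *
q,g=avg("side",8); W=[]
# housing-bar gap: view rectified board plane from the side camera in jig axes
j=np.array([.5241,-.1382]); a=np.radians(9.45); c,s=np.cos(a),np.sin(a); S=.00025
X,Y=np.meshgrid(.06-np.arange(360)*S,.02-np.arange(400)*S,indexing='ij')
P=np.stack([j[0]+c*X-s*Y,j[1]+s*X+c*Y,np.full_like(X,.012)],-1)
C=P@np.array(q["R"]).T+np.array(q["t"])
m=cv2.remap(g.astype(np.float32),(C[...,0]/C[...,2]*q["fx"]+q["cx"]).astype(np.float32),(C[...,1]/C[...,2]*q["fy"]+q["cy"]).astype(np.float32),cv2.INTER_CUBIC)
im=cv2.imread("pics/ov4.png"); m=cv2.convertScaleAbs(m[:,:,::-1],alpha=1.7)
o=np.zeros((600,800,3),np.uint8); im=cv2.resize(im,(400,311)); o[:311,:400]=im; o[:360,400:]=m
cv2.imwrite("pics/mix.png",o)
E
```

```text
10.3833 [ 0.49508422 -0.15813494  0.05555605] [-6.48732013 -3.14783645  4.65734091] [-1.06961288  1.92151762 -0.07713907]
yaw 9.40184138938629
n 616 Y range [-93.82348292  80.4559871 ] X range [-24.53007489  21.15143758]
plane top z at origin rel (expect 8) 6.384496413829445 slope x,y [-0.00977579 -0.00280339] res 3.531439962432618
-95 39 -1.8 | -85 47 6.1 | -75 32 6.1 | -65 47 6.9 | -55 18 6.3 | -45 18 6.3 | -35 25 6.2 | -25 30 6.0 | -15 20 6.1 | -5 13 6.1 | 5 20 6.9 | 15 13 6.3 | 25 14 6.0 | 35 16 6.1 | 45 1 5.7 | 55 1 6.2 |
```

View pics/mix.png

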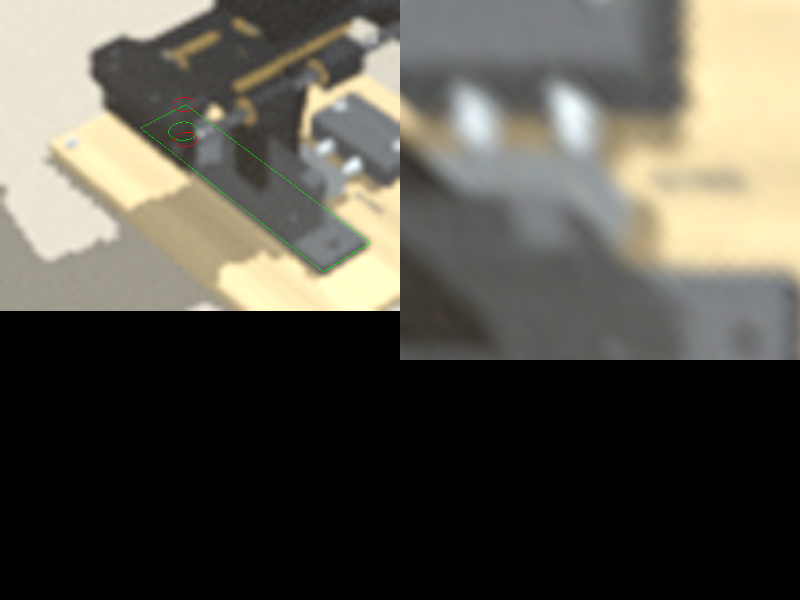

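The pull is parallel to the jig and about 7 N shows at the wrist. The stop's bar is close to the half-way mark. One small nudge, then I let it settle.

>>> drive_tool --pt "0 1 0.3 0 0 0 0" --pt "0 0 0 0 0 0 0" --pt "0 0 0 0 0 0 0" --pt "0 0 0 0 0 0 0" --pt "0 0 0 0 0 0 0"

```text
time_s: 12.0
tcp_pos: [0.4952, -0.1581, 0.0556]
ee_rot: [[0.163, -0.987, -0.009], [-0.987, -0.163, -0.0], [-0.001, 0.008, -1.0]]
wrist_force: [-7.5, -4.4, 5.2]
gripper_width: 0.155
gripper_force: 29.9
```

>>> drive_tool --pt "0 0.7 0.3 0.4 0 0 0" --pt "0 0.7 0.2 0.3 0 0 0" --pt "0 0 0 0 0 0 0" --pt "0 0 0 0 0 0 0" --pt "0 0 0 0 0 0 0"

```text
time_s: 12.42
tcp_pos: [0.4962, -0.1575, 0.0556]
ee_rot: [[0.163, -0.987, -0.009], [-0.987, -0.163, -0.0], [-0.001, 0.009, -1.0]]
wrist_force: [-6.8, -5.3, 0.9]
gripper_width: 0.15
gripper_force: 29.9
```

```bash
python3 -c "
from station import *
print(finish_job()); print(sense()['tcp_pos'])"
```

```text
the job is handed in; nothing more can be done
None
the job is handed in; nothing more can be done
```

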